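# Seat the heating block in the shaker nest

## Robot

A 7-joint arm with a two-finger parallel gripper is mounted at the origin on the work surface. World frame = base frame: x ahead of the robot, y to its left, z up, the work surface at z = 0. Lengths are in m, angles in rad, forces in N, time in s.
With the tool pointing down it reaches from about 0.35 to 0.9 m from the base axis. Payload 7.2 kg.
Tool frame: the origin (TCP) lies at the very end of the fingers, on their centre line; the grasp point (between the pads) lies 19 mm behind it; y points along the fingers, x is the direction in which the jaws open and shut, and the axes are right-handed (so a half turn about y gives the same grasp; the last joint's range is limited). The gripper opens to 88 mm and grips with 3 to 60 N. Pads are 20 mm wide; open, the fingers measure 115 mm over their backs; the gripper's body (75 mm by 178 mm) begins 61 mm behind the grasp point.
Start: joints at [1.058, 0.411, -0.013, 1.596, 0.006, 1.134, -0.082], TCP at [0.269, -0.564, 0.223] pointing down, gripper open.
Joint ranges: [-2.95, 2.95], [-0.29, 1.99], [-1.47, 1.44], [0.14, 2.54], [-1.03, 4.17], [0.13, 1.85], [-2.86, 2.86]. Speed limits (rad/s): [2.39, 2.39, 3.01, 3.01, 3.14, 3.14, 3.14].

## Interface

Orientations are given as a 3x3 rotation matrix whose columns are the frame's x, y, z axes.
In Python, from bench import * gives the robot as it stands.
- The arm moves only by the tool move_arm, never from a script. Its arguments are lists of equal length, an entry for each row: "offset": the shift along the tool's x, y, z in m, a list of three; "spin": the turn about the tool's y in rad. A call has 1 to 8 rows; each row is the pose to reach, as a shift and turn from the pose commanded when the call began, along the tool's axes at that moment; what a row does not reach only later rows make up. A row lasts 1/10 s, in which the tool goes at most 50 mm and 8.59 degrees, less where a joint would pass 70% of its speed; a pose out of reach is approached as far as the arm can. A call with a gripper value outside its range is refused whole. "jaw" is the gripper command: -1 is fully open, 1 is shut, values between are in proportion, set as the call begins (left out, the last holds). The fingers move at their own pace and stop on an object; "force" is the grip in N (left out, the last holds). Time passes only in rows, so rows that repeat a pose let the fingers close. It gives the time, the measured TCP pose, the force and the opening at its end, in the units of the state.
- observe(): the state, without advancing time (a new reading comes with each control period).
- snapshot(name): name is "scene" or "side" or "wrist"; returns a dict with "frame" (384x512x3 uint8, red, green, blue), "range_z" (384x512 float32, m along the optical axis (not along the pixel's ray), 0 where there is no reading), "camera_matrix" (3x3 intrinsics, pixels), "world_to_cam" (4x4, takes a point from world to camera coordinates). Camera axes: x right, y up, looking along -z (the intrinsics and any distortion apply to the point x, -y, -z); pixel columns grow to the right and rows downward; lengths in m; the calibration is good to about 2 mm. A picture is of the moment at which its call begins.
- job_done(): hands the job in, once; it reports no verdict.
The state is a dict: "t": time; "joints": joint angles; "joint_velocities": joint speeds; "joint_efforts": joint torques, N m; "eef_pos": TCP position; "orientation": TCP orientation; "ft_force": force on the tool from outside, world axes, zero at the start; "moment": the same for the moment, N m; "finger_gap": finger opening in m.
Only numpy, scipy, OpenCV 4.12 (cv2) and the standard library are available. Lean on these libraries where they do the work, as an engineer would, in place of code of your own. Each camera call takes 0.05 s, during which the arm holds its last target.

## Task

Fit the long 18-hole heating block into the empty nest on top of the heating shaker: work it square into the pocket by feel and press it down past the two leaf springs until it sits flat and fully home. Do not drop it in or ram it; then let go, and leave everything else on the bench where it stands.

Things in the scene. Friction and masses are not known exactly. Their poses are not given: they have to be found in the camera images.
- block: The long aluminium heating block, about 0.6 kg, a plain rectangular block 56 (x) x 96 (y) x 50 (z) mm with 18 tube holes of 11 mm in its top, 3 across x by 6 along y. Its origin is the centre of its underside, z up. It starts flat on the bench, holes up; it may go into the nest either way round.
- shaker: The heating shaker: a white housing 240 (x) x 200 (y) x 85 (z) mm that stays put on the bench, its low sloping control panel towards its own -x. Origin at the centre of its underside, z up. On its deck behind the panel sits the aluminium nest, an open pocket for the long block.
- pocket (a point): Centre of the pocket's floor when the nest is in mid orbit, 95 mm above the shaker's underside; axes as the shaker's. The pocket is 59 (x) x 99 (y) mm and 16 mm deep, square to the housing, with 8 mm walls without lead-in; each long wall has a 44 mm wide finger gap in its middle, down to the floor. The block is home when its underside is at this height.
- orbit (a point): 16 mm above pocket, at rim height; axes as the shaker's. It marks mid orbit, not the nest itself: the shaker has stopped with its nest anywhere up to 6 mm off this point along x and also up to 6 mm along y (never turned), and holds it there. That offset is not measured: find it by touch or by sight.
- springs (a point): Middle of the rim of the pocket's +x long wall in mid orbit. Two 16 mm wide leaf springs, 36 mm either side of it along y, lean from the rim 4.5 mm into the pocket. Under its own weight the block rests on them, canted or several mm high; a push of some 5 to 20 N straight down on its top sends it home, easier as it goes in.
- wide_block: Another aluminium heating block, square, 76 x 76 x 50 mm with four 29 mm holes; it does not fit the nest. Origin at the centre of its underside. Leave it alone.
- tube_rack: Green tube rack, 74 (x) x 186 (y) x 55 mm, holding tubes with blue caps, 113 mm high in all. Origin at the centre of its underside. Leave it alone.
- tip_box: Grey pipette tip box with a clear lid, 124 (x) x 88 (y) x 68 mm. Origin at the centre of its underside. Leave it alone.
- reagent: Small jar with a blue cap, 48 mm across, 82 mm high. Origin at the centre of its underside. Leave it alone.
- pipette: Pipette lying along its x axis, 270 mm long and 33 mm high. Origin under the middle of its length. Leave it alone.
- beaker: Small open glass beaker, 66 mm across, 70 mm high. Origin at the centre of its underside. Leave it alone.
- tube: Clear 50 ml tube with a blue cap, lying along its x axis, 114 mm long, 35 mm across. Origin under its middle. Leave it alone.
Mind the look-alikes: they are no part of the job. What is shaped like the block but yellow is not meant.

How it is judged:
By the outcome, as a careful person would: the job done as asked, in the order asked, and still so for the second after the job is handed in, with the robot touching nothing.
It also fails if it takes over 61 s, if anything falls off the work surface, if the arm or the gripper's body presses on something with over 40 N, if the wrist force passes 120 N, or if a joint passes its speed limit or range.

## Working session

There is one attempt and no reset: what is moved stays moved. The work goes in short steps, Python scripts to look and compute and a tool call to move; the robot and the scene stay as the last step left them, time stands still between calls to the robot, and variables do not carry over. Pictures are saved under pics/ and viewed, and the job is handed in when it is done.

Besides the shell and the picture viewer there is one more tool, called after "Emit:" by a JSON object that holds its "op" and its "data", one argument or row to a line. move_arm: Moves the arm, as the interface text tells. Its arguments: {"type":"object","properties":{"offset":{"type":"array","items":{"type":"array","items":{"type":"number"}}},"spin":{"type":"array","items":{"type":"number"}},"jaw":{"type":"number"},"force":{"type":"number"}},"required":["offset","spin"]}

```bash
mkdir -p pics; ls; python3 - <<'E'
from bench import *
import cv2,numpy as np
s=observe()
for k,v in s.items(): print(k,np.round(v,4).tolist())
for n in ["scene","side","wrist"]:
    d=snapshot(n); np.savez(f"pics/{n}0.npz",**d)
    cv2.imwrite(f"pics/{n}0.png",cv2.cvtColor(d["frame"],cv2.COLOR_RGB2BGR))
    print(n,d["camera_matrix"].round(1).tolist(),d["world_to_cam"].round(3).tolist())
E
```

```text
pics
t 0.0
joints [1.0578, 0.4119, -0.0127, 1.5971, 0.0056, 1.1343, -0.0822]
joint_velocities [-0.0016, 0.0014, 0.0014, -0.0012, 0.0007, -0.0008, -0.0004]
joint_efforts [-0.0001, -58.7957, 0.6418, -29.1067, -0.0538, 0.0182, 0.0001]
eef_pos [0.2687, -0.5637, 0.2218]
orientation [[0.4303, -0.0008, 0.9027], [-0.9027, 0.0015, 0.4303], [-0.0017, -1.0, -0.0001]]
ft_force [-0.4276, 0.6159, -0.3124]
moment [0.0315, -0.0709, 0.0322]
finger_gap 0.0876
scene [[362.6, 0.0, 255.6], [0.0, 362.6, 195.4], [0.0, 0.0, 1.0]] [[-0.803, 0.596, 0.004, 0.403], [-0.493, -0.668, 0.558, 0.219], [0.335, 0.446, 0.83, -1.499], [0.0, 0.0, 0.0, 1.0]]
side [[355.9, 0.0, 252.1], [0.0, 355.9, 193.9], [0.0, 0.0, 1.0]] [[-0.974, -0.228, 0.006, 0.512], [0.156, -0.644, 0.749, -0.134], [-0.167, 0.73, 0.662, -1.023], [0.0, 0.0, 0.0, 1.0]]
wrist [[286.5, 0.0, 255.4], [0.0, 286.5, 189.2], [0.0, 0.0, 1.0]] [[0.431, -0.902, -0.003, -0.624], [0.875, 0.418, -0.245, 0.03], [0.222, 0.103, 0.97, -0.391], [0.0, 0.0, 0.0, 1.0]]
```

View pics/scene0.png

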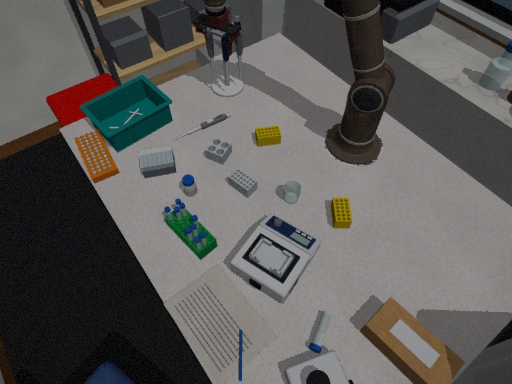

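View pics/side0.png

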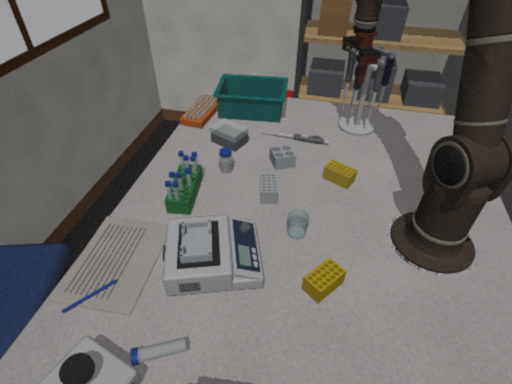

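View pics/wrist0.png

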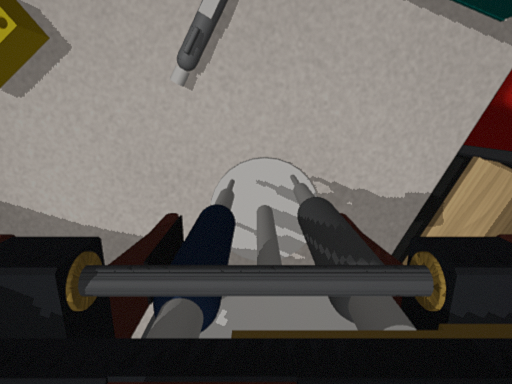

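The block is at scene (242,182) and side (268,188). The shaker is at scene (275,257) and side (210,252), and the yellow blocks are decoys. The gripper starts beside a pipette stand, so it has to go up first. Next I'll compute poses from the depth.

```bash
cat > h.py <<'E'
import numpy as np,cv2
def cloud(d):
    z=d["range_z"];K=d["camera_matrix"];T=np.linalg.inv(d["world_to_cam"])
    v,u=np.mgrid[:z.shape[0],:z.shape[1]]
    x=(u-K[0,2])/K[0,0]*z; y=(v-K[1,2])/K[1,1]*z
    P=np.stack([x,-y,-z,np.ones_like(z)],-1)@T.T
    P=P[...,:3]; P[z<=0]=np.nan
    return P
def proj(d,p):
    p=np.asarray(p,float).reshape(-1,3);c=np.c_[p,np.ones(len(p))]@d["world_to_cam"].T
    K=d["camera_matrix"];return np.c_[K[0,0]*c[:,0]/-c[:,2]+K[0,2],K[1,1]*-c[:,1]/-c[:,2]+K[1,2]]
def rect(P,m,name=""):
    q=P[m][:,:2].astype(np.float32); r=cv2.minAreaRect(q); b=cv2.boxPoints(r)
    print(name,"n",len(q),"c",np.round(r[0],4),"size",np.round(r[1],4),"ang",round(r[2],1),"mean",q.mean(0).round(4)); return r
E
python3 - <<'E'
from h import *
for n,(u,v) in {"scene":(242,182),"side":(268,188)}.items():
    d=dict(np.load(f"pics/{n}0.npz"));P=cloud(d)
    print(n,P[v,u].round(3), "bench z", np.nanmedian(P[...,2]).round(4))
    c=P[v,u]
    near=np.hypot(P[...,0]-c[0],P[...,1]-c[1])<.09
    m=near&(P[...,2]>.044)&(P[...,2]<.056); rect(P,m,"blocktop")
    m=near&(P[...,2]>.012)&(P[...,2]<.07); rect(P,m,"blockall")
    f=d["frame"]
    u,v={"scene":(270,257),"side":(195,245)}[n]; c=P[v,u];print("sh",c.round(3))
    near=np.hypot(P[...,0]-c[0],P[...,1]-c[1])<.2
    for a,b in [(.08,.09),(.105,.117),(.092,.098)]: rect(P,near&(P[...,2]>a)&(P[...,2]<b),f"{a}-{b}")
    y0,x0=v-60,u-60
    cv2.imwrite(f"pics/{n}_crop.png",cv2.cvtColor(cv2.resize(f[y0:y0+120,x0:x0+130],None,fx=5,fy=5,interpolation=cv2.INTER_CUBIC),cv2.COLOR_RGB2BGR))
E
```

```text
scene [ 0.506 -0.078  0.049] bench z -0.0022
blocktop n 271 c [ 0.4957 -0.0913] size [0.0593 0.0968] ang 12.2 mean [ 0.4968 -0.091 ]
blockall n 482 c [ 0.4964 -0.0915] size [0.0609 0.0982] ang 11.9 mean [ 0.5001 -0.0859]
sh [0.618 0.23  0.091]
0.08-0.09 n 2097 c [0.5948 0.2239] size [0.2108 0.1985] ang 19.0 mean [0.6189 0.236 ]
0.105-0.117 n 247 c [0.6178 0.233 ] size [0.0766 0.1157] ang 18.8 mean [0.6189 0.2344]
0.092-0.098 n 473 c [0.6173 0.2343] size [0.0763 0.1123] ang 19.5 mean [0.618  0.2331]
side [ 0.489 -0.06   0.05 ] bench z 0.0016
blocktop n 325 c [ 0.4904 -0.0891] size [0.0538 0.0998] ang 12.2 mean [ 0.4902 -0.0862]
blockall n 502 c [ 0.4914 -0.0881] size [0.0557 0.1011] ang 13.1 mean [ 0.4886 -0.076 ]
sh [0.613 0.249 0.097]
0.08-0.09 n 2970 c [0.5878 0.2237] size [0.2159 0.2014] ang 19.0 mean [0.596  0.2462]
0.105-0.117 n 384 c [0.6138 0.2352] size [0.0743 0.1201] ang 18.7 mean [0.6133 0.2409]
0.092-0.098 n 695 c [0.6124 0.2386] size [0.0746 0.1108] ang 19.7 mean [0.6142 0.2335]
```

View pics/scene_crop.png

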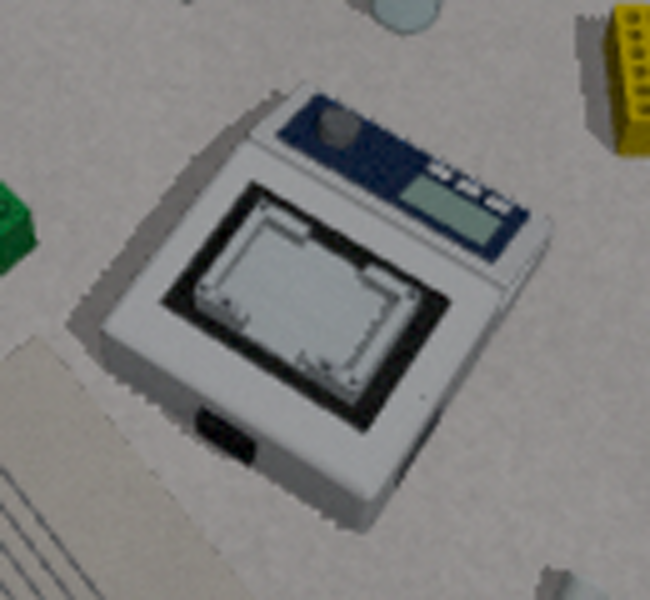

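View pics/side_crop.png

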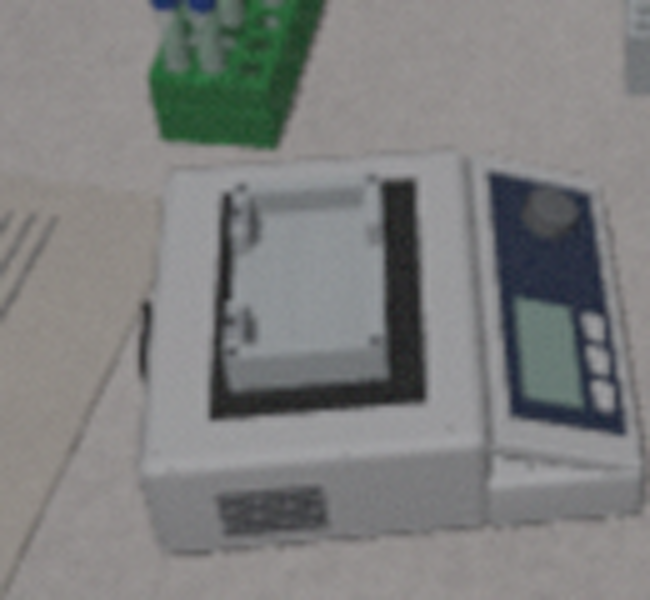

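Emit:
{"op": "move_arm", "data": {
  "offset": [
    [0,-0.05,0],
    [0,-0.1,0],
    [-0.03,-0.1,0.035],
    [-0.06,-0.1,0.07],
    [-0.09,-0.1,0.105],
    [-0.12,-0.1,0.14],
    [-0.15,-0.1,0.175],
    [-0.18,-0.1,0.21]
  ],
  "spin": [0,0,0,0,0,0,0,0]
}}

```text
t: 0.95
eef_pos: [0.3813, -0.3095, 0.3226]
orientation: [[0.43, -0.0, 0.903], [-0.903, -0.0, 0.43], [0.0, -1.0, -0.0]]
ft_force: [1.3, -0.5, 0.5]
finger_gap: 0.0875
```

Emit:
{"op": "move_arm", "data": {
  "offset": [
    [-0.03,0,0.035],
    [-0.06,0,0.07],
    [-0.09,0,0.105],
    [-0.12,0,0.14],
    [-0.15,0,0.175],
    [-0.18,0.0,0.21],
    [-0.21,0.0,0.245],
    [-0.24,0,0.28]
  ],
  "spin": [-0.14,-0.28,-0.42,-0.56,-0.7,-0.84,-0.98,-1.12]
}}

```text
t: 1.75
eef_pos: [0.5308, 0.0274, 0.3227]
orientation: [[1.0, 0.0, 0.001], [-0.001, -0.0, 1.0], [0.0, -1.0, -0.0]]
ft_force: [0.8, 0.5, -0.3]
finger_gap: 0.0874
```

```bash
cat >> h.py <<'E'
def to(s,target,yaw=None):
    R=np.array(s["orientation"]);p=np.array(s["eef_pos"])
    o=R.T@(np.array(target)-p); y=np.arctan2(R[1,0],R[0,0])
    print("offset",o.round(4),"yaw",np.degrees(y).round(2),"spin",None if yaw is None else round(-(np.radians(yaw)-y),4),"tilt",R[2].round(4))
E
python3 - <<'E'
from bench import *
from h import *
s=observe(); print(s["t"],np.round(s["eef_pos"],4)); to(s,[.622,.215,.27],19)
E
```

```text
1.75 [0.5308 0.0274 0.3227]
offset [0.091  0.0526 0.1876] yaw -0.03 spin -0.3322 tilt [ 2.e-04 -1.e+00 -2.e-04]
```

Emit:
{"op": "move_arm", "data": {
  "offset": [
    [0.02,0.01,0.04],
    [0.04,0.02,0.08],
    [0.06,0.03,0.12],
    [0.08,0.04,0.16],
    [0.091,0.053,0.188],
    [0.091,0.053,0.188]
  ],
  "spin": [-0.1,-0.2,-0.3,-0.33,-0.33,-0.33]
}}

```text
t: 2.35
eef_pos: [0.6213, 0.2179, 0.2664]
orientation: [[0.946, -0.005, -0.324], [0.324, 0.002, 0.946], [-0.004, -1.0, 0.003]]
ft_force: [-0.8, 0.1, -0.5]
finger_gap: 0.0877
```

```bash
python3 - <<'E'
from bench import *
from h import *
s=observe(); print(s["t"],np.round(s["eef_pos"],4)); 
d=snapshot("wrist"); np.savez("pics/wn.npz",**d)
cv2.imwrite("pics/wn.png",cv2.cvtColor(cv2.resize(d["frame"],None,fx=1.5,fy=1.5),cv2.COLOR_RGB2BGR))
P=cloud(d); c=np.array([.616,.234])
near=np.hypot(P[...,0]-c[0],P[...,1]-c[1])<.2
for a,b in [(.075,.09),(.106,.117),(.092,.098)]: rect(P,near&(P[...,2]>a)&(P[...,2]<b),f"{a}-{b}")
E
```

```text
2.35 [0.6213 0.2179 0.2664]
0.075-0.09 n 18345 c [0.5899 0.2242] size [0.2205 0.1982] ang 19.2 mean [0.5952 0.235 ]
0.106-0.117 n 1832 c [0.6172 0.2347] size [0.0753 0.1154] ang 19.5 mean [0.6162 0.238 ]
0.092-0.098 n 4671 c [0.617  0.2344] size [0.0749 0.0996] ang 20.0 mean [0.6161 0.2358]
```

View pics/wn.png

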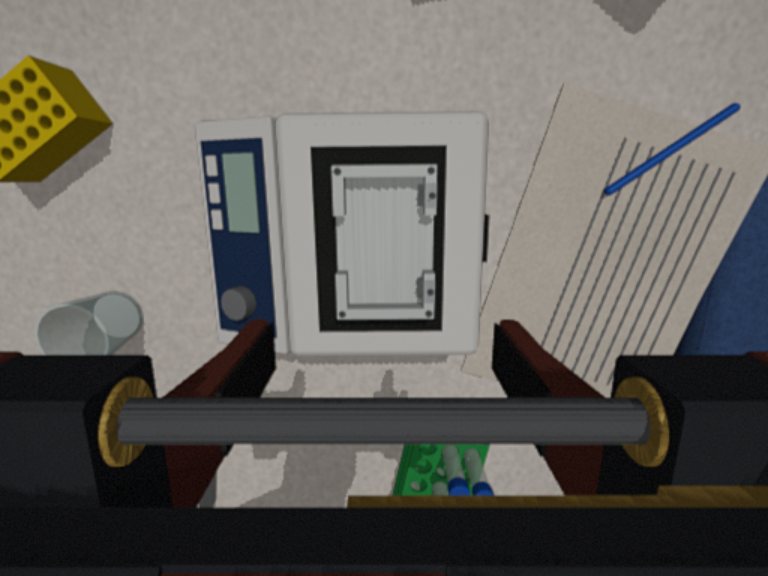

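```bash
python3 - <<'E'
from h import *
d=dict(np.load("pics/wn.npz")); f=d["frame"][85:235,190:320]
cv2.imwrite("pics/wnc.png",cv2.cvtColor(cv2.resize(f[5:150-10],None,fx=4.4,fy=4.4,interpolation=cv2.INTER_CUBIC),cv2.COLOR_RGB2BGR))
E
```

```text
(no output)
```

View pics/wnc.png

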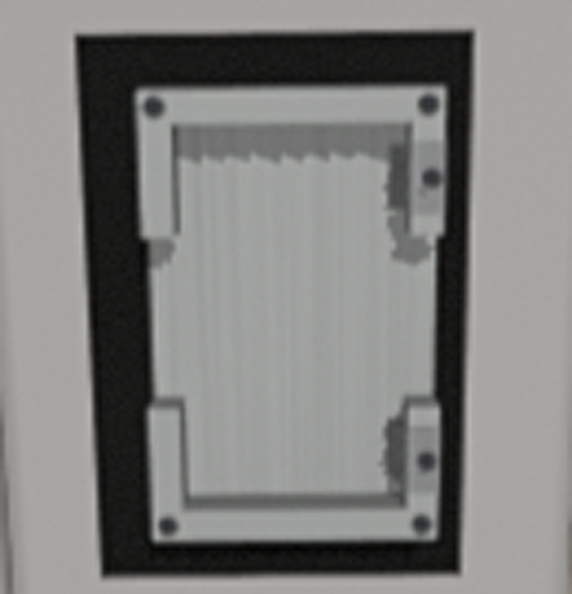

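```bash
cat >> h.py <<'E'
def bp(d,uv,z):
    K=d["camera_matrix"];T=np.linalg.inv(d["world_to_cam"]);out=[]
    for u,v in uv:
        r=T[:3,:3]@np.array([(u-K[0,2])/K[0,0],-(v-K[1,2])/K[1,1],-1]);o=T[:3,3];out.append(o+r*(z-o[2])/r[2])
    return np.array(out)
def quad(q):
    q=q[:,:2];c=q.mean(0);ex=((q[1]-q[0])+(q[3]-q[2]))/2;ey=((q[0]-q[2])+(q[1]-q[3]))/2
    print("c",c.round(4),"size",np.linalg.norm(ex).round(4),np.linalg.norm(ey).round(4),"yaw x",np.degrees(np.arctan2(ex[1],ex[0])).round(2),"yaw y-90",(np.degrees(np.arctan2(ey[1],ey[0]))-90).round(2))
E
python3 - <<'E'
from h import *
d=dict(np.load("pics/wn.npz"))
S={"outer":[(136,88),(446,86),(152,544),(438,542)],"screw":[(153,106),(428,104),(168,525),(421,524)],"inner":[(173,124),(411,124),(184,507),(407,507)]}
for n,q in S.items():
    uv=(np.array(q)+.5)/4.4-.5+[190,90]; print(n);quad(bp(d,uv,.111))
uv=(np.array([(77,35),(473,30),(102,577),(460,573)])+.5)/4.4-.5+[190,90];print("deck");quad(bp(d,uv,.085))
P=cloud(d);c=np.array([.616,.234]);near=np.hypot(P[...,0]-c[0],P[...,1]-c[1])<.12
z=P[...,2][near];h,e=np.histogram(z,np.arange(.07,.13,.002));print(dict(zip(e.round(3),h)))
s=0
E
```

```text
outer
c [0.617  0.2343] size 0.0756 0.1166 yaw x 19.35 yaw y-90 19.47
screw
c [0.6168 0.2347] size 0.067 0.1072 yaw x 19.28 yaw y-90 19.51
inner
c [0.617 0.235] size 0.0585 0.0979 yaw x 18.96 yaw y-90 19.5
deck
c [0.6138 0.231 ] size 0.1033 0.1495 yaw x 19.64 yaw y-90 19.44
{np.float64(0.07): np.int64(66), np.float64(0.072): np.int64(177), np.float64(0.074): np.int64(233), np.float64(0.076): np.int64(497), np.float64(0.078): np.int64(1134), np.float64(0.08): np.int64(1010), np.float64(0.082): np.int64(1360), np.float64(0.084): np.int64(9255), np.float64(0.086): np.int64(3819), np.float64(0.088): np.int64(26), np.float64(0.09): np.int64(0), np.float64(0.092): np.int64(160), np.float64(0.094): np.int64(3622), np.float64(0.096): np.int64(889), np.float64(0.098): np.int64(56), np.float64(0.1): np.int64(61), np.float64(0.102): np.int64(54), np.float64(0.104): np.int64(67), np.float64(0.106): np.int64(62), np.float64(0.108): np.int64(107), np.float64(0.11): np.int64(1261), np.float64(0.112): np.int64(398), np.float64(0.114): np.int64(4), np.float64(0.116): np.int64(0), np.float64(0.118): np.int64(0), np.float64(0.12): np.int64(0), np.float64(0.122): np.int64(0), np.float64(0.124): np.int64(0), np.float64(0.126): np.int64(0)}
```

```bash
python3 - <<'E'
from bench import *
from h import *
s=observe(); to(s,[.495,-.105,.22],12.2)
E
```

```text
offset [-0.2228  0.048  -0.2626] yaw 18.77 spin 0.1146 tilt [-0.0033 -1.      0.0013]
```

Emit:
{"op": "move_arm", "data": {
  "offset": [
    [-0.028,0,-0.033],
    [-0.056,0,-0.066],
    [-0.084,0,-0.099],
    [-0.112,0,-0.132],
    [-0.14,0.01,-0.165],
    [-0.168,0.02,-0.198],
    [-0.196,0.035,-0.231],
    [-0.223,0.048,-0.263]
  ],
  "spin": [0.02,0.04,0.06,0.08,0.1,0.115,0.115,0.115]
}}

```text
t: 3.2
eef_pos: [0.4932, -0.1104, 0.222]
orientation: [[0.979, 0.001, -0.205], [0.205, -0.002, 0.979], [0.001, -1.0, -0.002]]
ft_force: [0.7, -0.5, -0.2]
finger_gap: 0.0879
```

Emit:
{"op": "move_arm", "data": {
  "offset": [
    [0,0,0],
    [0,0,0]
  ],
  "spin": [0,0]
}}

```text
t: 3.4
eef_pos: [0.494, -0.1092, 0.2222]
orientation: [[0.979, 0.0, -0.203], [0.203, -0.001, 0.979], [0.0, -1.0, -0.001]]
ft_force: [0.2, 0.3, 0.8]
finger_gap: 0.0878
```

```bash
python3 - <<'E'
from bench import *
from h import *
s=observe(); print(s["t"],np.round(s["eef_pos"],4)); 
d=snapshot("wrist"); np.savez("pics/wb.npz",**d)
cv2.imwrite("pics/wb.png",cv2.cvtColor(cv2.resize(d["frame"],None,fx=1.5,fy=1.5),cv2.COLOR_RGB2BGR))
P=cloud(d); c=np.array([.494,-.09])
near=np.hypot(P[...,0]-c[0],P[...,1]-c[1])<.08
for a,b in [(.046,.054),(.02,.054)]: rect(P,near&(P[...,2]>a)&(P[...,2]<b),f"{a}-{b}")
E
```

```text
3.4 [ 0.494  -0.1092  0.2222]
0.046-0.054 n 2775 c [ 0.495  -0.0903] size [0.0559 0.0962] ang 12.6 mean [ 0.4946 -0.0891]
0.02-0.054 n 3302 c [ 0.495  -0.0903] size [0.0559 0.0962] ang 12.6 mean [ 0.4952 -0.0911]
```

View pics/wb.png

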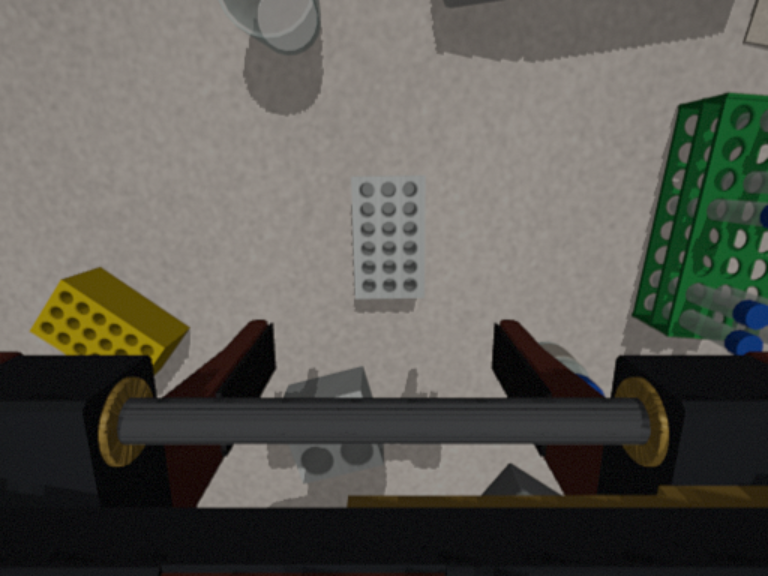

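```bash
python3 - <<'E'
from bench import *
from h import *
d=dict(np.load("pics/wb.npz"))
f=d["frame"][110:215,225:292]
cv2.imwrite("pics/wbc.png",cv2.cvtColor(cv2.resize(f,None,fx=5.5,fy=5.5,interpolation=cv2.INTER_CUBIC),cv2.COLOR_RGB2BGR))
s=observe(); to(s,[.495,-.0903,.02],12.5)
E
```

```text
offset [0.0035 0.2025 0.0171] yaw 11.87 spin -0.011 tilt [ 1.e-03 -1.e+00 -7.e-04]
```

View pics/wbc.png

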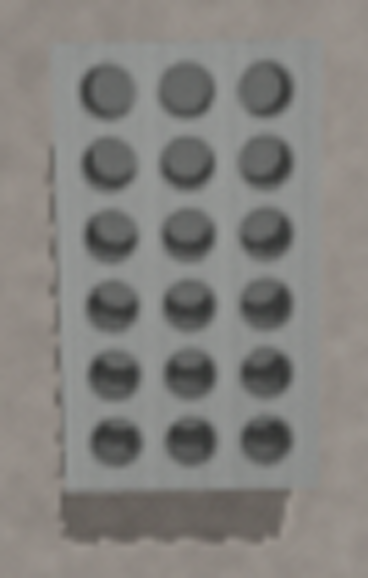

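```bash
python3 - <<'E'
from h import *
d=dict(np.load("pics/wb.npz"))
for q in ([(108,91),(265,89),(116,440),(266,439)],[(54,42),(322,44),(62,490),(310,490)]):
    uv=(np.array(q)+.5)/5.5-.5+[225,110]; quad(bp(d,uv,.05))
E
```

```text
c [ 0.495  -0.0891] size 0.0327 0.0748 yaw x 12.3 yaw y-90 12.66
c [ 0.4948 -0.0901] size 0.055 0.0957 yaw x 11.54 yaw y-90 11.65
```

Emit:
{"op": "move_arm", "data": {
  "offset": [
    [0.002,0.04,0.01],
    [0.0035,0.08,0.017],
    [0.0035,0.12,0.017],
    [0.0035,0.15,0.017],
    [0.0035,0.175,0.017],
    [0.0035,0.19,0.017],
    [0.0035,0.2025,0.017],
    [0.0035,0.2025,0.017]
  ],
  "spin": [-0.011,-0.011,-0.011,-0.011,-0.011,-0.011,-0.011,-0.011]
}}

```text
t: 4.25
eef_pos: [0.4946, -0.0886, 0.0183]
orientation: [[0.976, -0.001, -0.22], [0.22, 0.001, 0.976], [-0.001, -1.0, 0.001]]
ft_force: [0.7, 0.1, 0.4]
finger_gap: 0.088
```

Emit:
{"op": "move_arm", "data": {
  "offset": [
    [0,0,0],
    [0,0,0],
    [0,0,0],
    [0,0,0],
    [0,0,0],
    [0,0,0]
  ],
  "spin": [0,0,0,0,0,0],
  "jaw": 1,
  "force": 20
}}

```text
t: 4.85
eef_pos: [0.4945, -0.0901, 0.0196]
orientation: [[0.976, -0.001, -0.218], [0.218, -0.001, 0.976], [-0.001, -1.0, -0.001]]
ft_force: [-3.2, -0.4, 6.4]
finger_gap: 0.0558
```

Emit:
{"op": "move_arm", "data": {
  "offset": [
    [0,0,0],
    [0,0,0],
    [0,0,0]
  ],
  "spin": [0,0,0],
  "force": 45
}}

```text
t: 5.15
eef_pos: [0.4944, -0.0902, 0.0196]
orientation: [[0.976, -0.001, -0.218], [0.218, -0.001, 0.976], [-0.001, -1.0, -0.001]]
ft_force: [-3.5, -0.7, 6.4]
finger_gap: 0.0556
```

```bash
python3 - <<'E'
from bench import *
from h import *
s=observe(); print(s["t"],s["eef_pos"],s["finger_gap"],s["ft_force"]); to(s,[.495,-.09,.18],19.4)
E
```

```text
5.15 [ 0.49444873 -0.09015129  0.01959306] 0.05564133668091609 [-3.54723476 -0.71527871  6.38434646]
offset [ 5.000e-04 -1.604e-01 -1.000e-04] yaw 12.58 spin -0.119 tilt [-7.e-04 -1.e+00 -6.e-04]
```

Emit:
{"op": "move_arm", "data": {
  "offset": [
    [0,-0.01,0],
    [0,-0.03,0],
    [0,-0.06,0],
    [0,-0.09,0],
    [0,-0.12,0],
    [0,-0.15,0],
    [0,-0.17,0],
    [0,-0.17,0]
  ],
  "spin": [0,0,0,0,0,0,0,0]
}}

```text
t: 5.95
eef_pos: [0.496, -0.0897, 0.1917]
orientation: [[0.976, 0.004, -0.218], [0.218, -0.001, 0.976], [0.004, -1.0, -0.002]]
ft_force: [0.3, -0.1, -7.2]
finger_gap: 0.0556
```

```bash
python3 - <<'E'
from bench import *
from h import *
s=observe(); print(s["t"],s["eef_pos"],s["finger_gap"],s["ft_force"],s["moment"]); to(s,[.617,.2347,.19],19.4)
d=snapshot("wrist"); np.savez("pics/wg.npz",**d)
cv2.imwrite("pics/wg.png",cv2.cvtColor(cv2.resize(d["frame"],None,fx=1.5,fy=1.5),cv2.COLOR_RGB2BGR))
E
```

```text
5.95 [ 0.49602311 -0.08973169  0.19169109] 0.05558473248356261 [ 0.25249606 -0.09988996 -7.2245304 ] [-0.00198682 -0.15805788 -0.01152329]
offset [0.1888 0.0019 0.2902] yaw 12.6 spin -0.1186 tilt [ 0.0039 -1.     -0.0019]
```

View pics/wg.png

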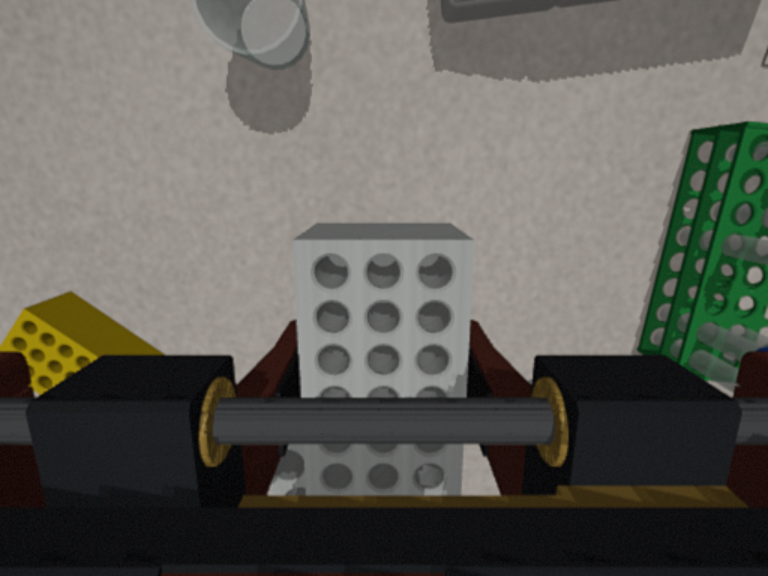

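```bash
python3 - <<'E'
from h import *
d=dict(np.load("pics/wg.npz"))
p=np.array([.496,-.0897,.1917]);y=np.radians(12.6);ex=np.array([np.cos(y),np.sin(y)]);ez=np.array([-np.sin(y),np.cos(y)])
P=cloud(d); print(np.nanmedian(P[165:175,205:305,2]))
q=np.array([(331,271),(383,271),(435,271),(332,317),(383,317),(435,317),(333,360),(432,360),(295,239),(472,239)])
for z in (.2205,.2222):
  w=bp(d,(q+.5)/1.5-.5,z)[:,:2]-p[:2]; print(np.c_[w@ex,w@ez].round(4).tolist())
E
```

```text
0.22212649611274926
[[-0.0159, 0.0374], [0.0006, 0.0374], [0.0172, 0.0374], [-0.016, 0.0221], [0.0006, 0.0221], [0.0176, 0.022], [-0.0161, 0.0069], [0.0171, 0.0069], [-0.0268, 0.0477], [0.0284, 0.0477]]
[[-0.0157, 0.0378], [0.0006, 0.0378], [0.0169, 0.0378], [-0.0158, 0.0226], [0.0006, 0.0226], [0.0174, 0.0226], [-0.0159, 0.0077], [0.0169, 0.0076], [-0.0265, 0.0479], [0.028, 0.0479]]
```

Emit:
{"op": "move_arm", "data": {
  "offset": [
    [0.02,0,0.03],
    [0.045,0,0.07],
    [0.072,0,0.11],
    [0.098,0,0.15],
    [0.124,0,0.19],
    [0.15,0,0.23],
    [0.175,0.0,0.27],
    [0.188,0,0.29]
  ],
  "spin": [-0.015,-0.03,-0.05,-0.07,-0.09,-0.105,-0.119,-0.119]
}}

```text
t: 6.8
eef_pos: [0.6137, 0.2394, 0.1862]
orientation: [[0.941, -0.004, -0.337], [0.337, 0.002, 0.941], [-0.003, -1.0, 0.003]]
ft_force: [0.1, 1.0, -7.1]
finger_gap: 0.0559
```

Emit:
{"op": "move_arm", "data": {
  "offset": [
    [0,0.01,0],
    [0,0.02,0],
    [0,0.03,0],
    [0,0.03,0],
    [0,0.03,0]
  ],
  "spin": [0,0,0,0,0]
}}

```text
t: 7.3
eef_pos: [0.615, 0.2329, 0.1586]
orientation: [[0.944, -0.001, -0.331], [0.331, -0.001, 0.944], [-0.001, -1.0, -0.0]]
ft_force: [0.1, 0.2, -6.1]
finger_gap: 0.0555
```

```bash
python3 - <<'E'
from bench import *
from h import *
s=observe(); print(s["t"],s["eef_pos"],s["finger_gap"],s["ft_force"],s["moment"]); to(s,[.6162,.2345,.14],19.4)
d=snapshot("wrist"); np.savez("pics/wh.npz",**d)
cv2.imwrite("pics/wh.png",cv2.cvtColor(cv2.resize(d["frame"],None,fx=1.5,fy=1.5),cv2.COLOR_RGB2BGR))
E
```

```text
7.3 [0.61495746 0.23290109 0.15860374] 0.055536773312762966 [ 0.13730045  0.22860968 -6.05059503] [-0.01499883 -0.0908763   0.0290636 ]
offset [0.0017 0.0186 0.0011] yaw 19.34 spin -0.0011 tilt [-1.1e-03 -1.0e+00 -5.0e-04]
```

View pics/wh.png

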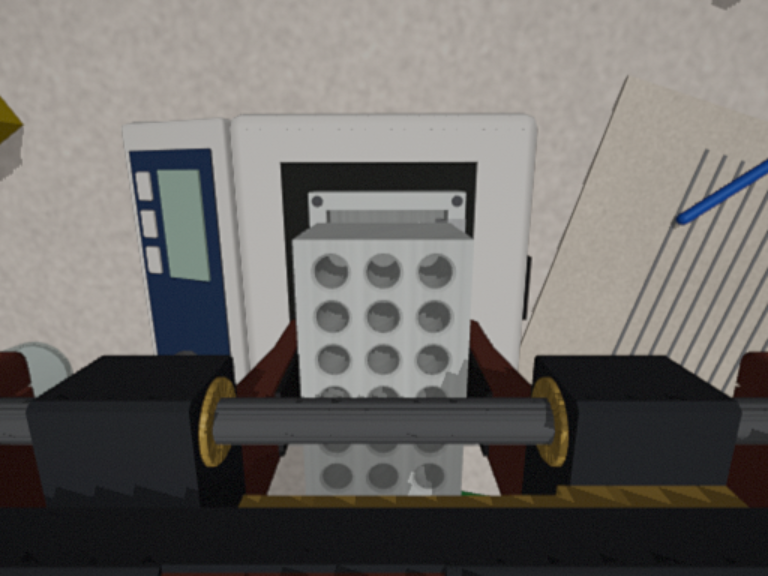

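```bash
python3 - <<'E'
from h import *
d=dict(np.load("pics/wh.npz"))
p=np.array([.6150,.2329]);y=np.radians(19.34);ex=np.array([np.cos(y),np.sin(y)]);ez=np.array([-np.sin(y),np.cos(y)])
P=cloud(d);print(np.nanmedian(P[165:175,205:305,2]),np.nanmedian(P[129:132,230:285,2]))
def L(q,z):
  w=bp(d,(np.array(q)+.5)/1.5-.5,z)[:,:2]-p; print(np.c_[w@ex,w@ez].round(4).tolist())
L([(331,271),(383,271),(435,271),(332,317),(383,317),(435,317)],.1886)
L([(317,201),(457,201),(308,193),(466,193),(328,209),(447,209)],.111)
f=d["frame"][120:165,185:330];cv2.imwrite("pics/whc.png",cv2.cvtColor(cv2.resize(f,None,fx=5.5,fy=5.5,interpolation=cv2.INTER_CUBIC),cv2.COLOR_RGB2BGR))
E
```

```text
0.18901102631261782 0.11133200884762451
[[-0.0156, 0.0375], [0.0007, 0.0376], [0.0171, 0.0376], [-0.0158, 0.0223], [0.0007, 0.0223], [0.0176, 0.0223]]
[[-0.0311, 0.0549], [0.0362, 0.0549], [-0.0352, 0.0587], [0.0403, 0.0587], [-0.0259, 0.0511], [0.0315, 0.0511]]
```

View pics/whc.png

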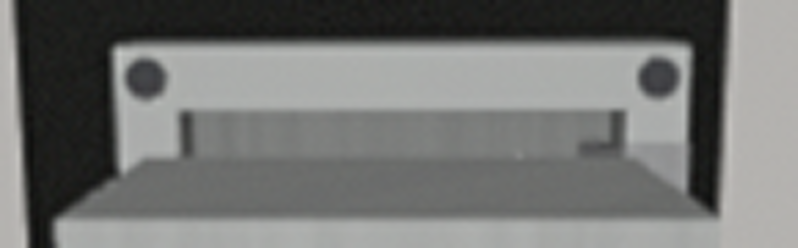

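Emit:
{"op": "move_arm", "data": {
  "offset": [
    [0.0018,0.006,0.0012],
    [0.0018,0.012,0.0012],
    [0.0018,0.018,0.0012],
    [0.0018,0.022,0.0012],
    [0.0018,0.024,0.0012],
    [0.0018,0.024,0.0012],
    [0.0018,0.024,0.0012]
  ],
  "spin": [0,0,0,0,0,0,0]
}}

```text
t: 8.05
eef_pos: [0.6165, 0.2361, 0.1353]
orientation: [[0.943, 0.0, -0.333], [0.333, 0.0, 0.943], [0.0, -1.0, 0.0]]
ft_force: [-0.2, -0.4, -6.3]
finger_gap: 0.0559
```

```bash
python3 - <<'E'
from bench import *
from h import *
s=observe(); print(s["t"],s["eef_pos"],s["finger_gap"],s["ft_force"],s["moment"]); to(s,[.6162,.2345,.1146],19.4)
d=snapshot("wrist"); np.savez("pics/wi.npz",**d)
f=d["frame"][100:240,170:350];cv2.imwrite("pics/wi.png",cv2.cvtColor(cv2.resize(f,None,fx=4.2,fy=4.2,interpolation=cv2.INTER_CUBIC),cv2.COLOR_RGB2BGR))
E
```

```text
8.05 [0.6164609  0.23613042 0.13527392] 0.05586327985427734 [-0.16796836 -0.38157685 -6.30383989] [-0.05855151 -0.08347391 -0.00311224]
offset [-0.0008  0.0207 -0.0015] yaw 19.43 spin 0.0004 tilt [ 2.e-04 -1.e+00  0.e+00]
```

View pics/wi.png

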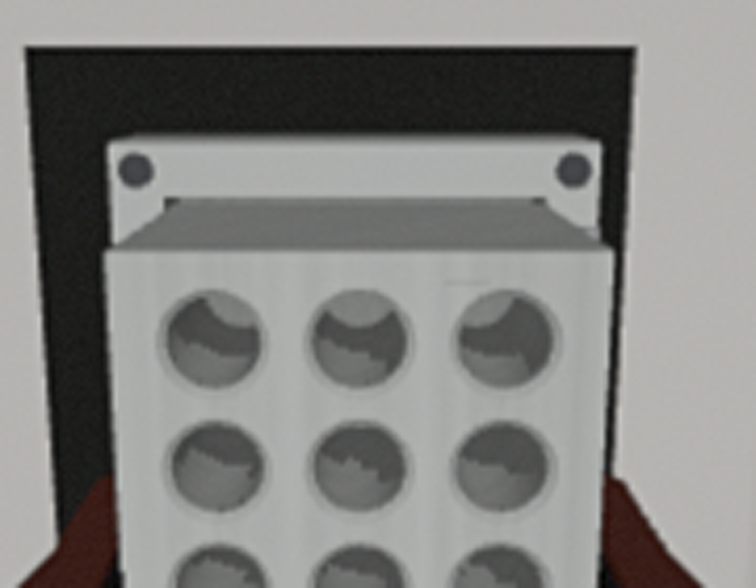

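```bash
python3 - <<'E'
from h import *
d=dict(np.load("pics/wi.npz"))
p=np.array([.61646,.23613]);y=np.radians(19.43);ex=np.array([np.cos(y),np.sin(y)]);ez=np.array([-np.sin(y),np.cos(y)])
def L(n,q,z):
  w=bp(d,(np.array(q)+.5)/4.2-.5+[170,100],z)[:,:2]-p; print(n,np.c_[w@ex,w@ez].round(4).tolist())
L("holes",[(213,338),(358,337),(504,340),(216,467),(358,467),(501,467)],.1653)
L("topcorner",[(105,248),(614,248)],.1653)
L("screw",[(135,170),(574,170)],.111); L("outer",[(108,142),(602,142)],.111);L("inner",[(164,197),(545,197)],.111)
L("bottomedge",[(172,199),(540,199)],.1157)
E
```

```text
holes [[-0.0158, 0.0378], [0.0006, 0.0379], [0.017, 0.0376], [-0.0159, 0.0225], [0.0006, 0.0225], [0.0171, 0.0225]]
topcorner [[-0.0274, 0.0479], [0.0288, 0.048]]
screw [[-0.0337, 0.0523], [0.0336, 0.0523]]
outer [[-0.0376, 0.0565], [0.0377, 0.0566]]
inner [[-0.0294, 0.0482], [0.0293, 0.0482]]
bottomedge [[-0.0275, 0.0484], [0.0278, 0.0484]]
```

Emit:
{"op": "move_arm", "data": {
  "offset": [
    [-0.0008,0.0,-0.0014],
    [-0.0008,0.0,-0.0014],
    [-0.0008,0.0,-0.0014]
  ],
  "spin": [0,0,0]
}}

```text
t: 8.4
eef_pos: [0.6161, 0.2344, 0.1353]
orientation: [[0.943, 0.0, -0.332], [0.332, -0.0, 0.943], [0.0, -1.0, -0.0]]
ft_force: [-1.1, -0.2, -6.3]
finger_gap: 0.056
```

```bash
python3 - <<'E'
from bench import *
from h import *
s=observe(); print(s["t"],s["eef_pos"],s["finger_gap"],s["ft_force"],s["moment"]); to(s,[.6162,.2345,.1146],19.4)
E
```

```text
8.4 [0.61613513 0.23437714 0.13529833] 0.05597509910375679 [-1.13766045 -0.15169163 -6.2692148 ] [-0.04542304 -0.09328468 -0.00522977]
offset [0.0001 0.0207 0.0001] yaw 19.42 spin 0.0003 tilt [ 2.e-04 -1.e+00 -1.e-04]
```

Aligned. Now a slow descent by feel.

Emit:
{"op": "move_arm", "data": {
  "offset": [
    [0,0.0015,0],
    [0,0.003,0],
    [0,0.0045,0],
    [0,0.005,0],
    [0,0.0055,0],
    [0,0.006,0],
    [0,0.006,0]
  ],
  "spin": [0,0,0,0,0,0,0]
}}

```text
t: 9.1
eef_pos: [0.6161, 0.2345, 0.1291]
orientation: [[0.943, -0.0, -0.333], [0.333, -0.0, 0.943], [-0.0, -1.0, -0.0]]
ft_force: [-0.6, -0.3, -6.5]
finger_gap: 0.0558
```

Emit:
{"op": "move_arm", "data": {
  "offset": [
    [0,0.0005,0],
    [0,0.001,0],
    [0,0.0015,0],
    [0,0.002,0],
    [0,0.002,0]
  ],
  "spin": [0,0,0,0,0]
}}

```text
t: 9.6
eef_pos: [0.616, 0.2344, 0.127]
orientation: [[0.943, -0.0, -0.333], [0.333, -0.0, 0.943], [-0.0, -1.0, -0.0]]
ft_force: [-1.5, 0.0, -6.5]
finger_gap: 0.0559
```

Emit:
{"op": "move_arm", "data": {
  "offset": [
    [0,0.0005,0],
    [0,0.001,0],
    [0,0.0015,0],
    [0,0.002,0],
    [0,0.0025,0],
    [0,0.003,0],
    [0,0.003,0]
  ],
  "spin": [0,0,0,0,0,0,0]
}}

```text
t: 10.3
eef_pos: [0.6159, 0.2344, 0.1242]
orientation: [[0.943, -0.0, -0.333], [0.333, -0.0, 0.943], [-0.0, -1.0, -0.0]]
ft_force: [-2.0, 0.4, -4.2]
finger_gap: 0.0556
```

Emit:
{"op": "move_arm", "data": {
  "offset": [
    [0,0.0005,0],
    [0,0.001,0],
    [0,0.0015,0],
    [0,0.002,0],
    [0,0.0025,0],
    [0,0.003,0],
    [0,0.003,0]
  ],
  "spin": [0,0,0,0,0,0,0]
}}

```text
t: 11.0
eef_pos: [0.6153, 0.2344, 0.1217]
orientation: [[0.943, -0.001, -0.333], [0.333, -0.001, 0.943], [-0.001, -1.0, -0.0]]
ft_force: [-6.7, -2.0, 2.8]
finger_gap: 0.0561
```

Emit:
{"op": "move_arm", "data": {
  "offset": [
    [0,0.0005,0],
    [0,0.001,0],
    [0,0.0015,0],
    [0,0.002,0],
    [0,0.0025,0],
    [0,0.003,0],
    [0,0.003,0]
  ],
  "spin": [0,0,0,0,0,0,0]
}}

```text
t: 11.7
eef_pos: [0.615, 0.2344, 0.1188]
orientation: [[0.943, -0.002, -0.333], [0.333, -0.001, 0.943], [-0.002, -1.0, -0.0]]
ft_force: [-8.4, -3.3, 4.1]
finger_gap: 0.0554
```

```bash
python3 - <<'E'
from bench import *
from h import *
s=observe(); print(s["t"],s["eef_pos"],s["finger_gap"],s["ft_force"],s["moment"]); to(s,[.6162,.2345,.1146],19.4)
E
```

```text
11.7 [0.61496572 0.23438111 0.11877636] 0.05539473992907716 [-8.43656816 -3.25600216  4.0783424 ] [-0.69458689  1.58710866 -0.0162746 ]
offset [ 0.0012  0.0042 -0.0003] yaw 19.44 spin 0.0007 tilt [-1.7e-03 -1.0e+00 -4.0e-04]
```

Emit:
{"op": "move_arm", "data": {
  "offset": [
    [-0.0003,0.0005,0],
    [-0.0003,0.001,0],
    [-0.0003,0.0015,0],
    [-0.0003,0.002,0],
    [-0.0003,0.0025,0],
    [-0.0003,0.003,0],
    [-0.0003,0.003,0]
  ],
  "spin": [0,0,0,0,0,0,0]
}}

```text
t: 12.4
eef_pos: [0.6148, 0.2343, 0.1152]
orientation: [[0.943, -0.002, -0.333], [0.333, -0.001, 0.943], [-0.002, -1.0, -0.0]]
ft_force: [-6.5, -1.3, -0.0]
finger_gap: 0.0559
```

Emit:
{"op": "move_arm", "data": {
  "offset": [
    [0,0.0004,0],
    [0,0.0008,0],
    [0,0.0012,0],
    [0,0.0015,0],
    [0,0.0015,0]
  ],
  "spin": [0,0,0,0,0]
}}

```text
t: 12.9
eef_pos: [0.6147, 0.2343, 0.1146]
orientation: [[0.943, -0.001, -0.333], [0.333, -0.001, 0.943], [-0.002, -1.0, -0.0]]
ft_force: [-8.3, -2.9, 6.2]
finger_gap: 0.0557
```

Emit:
{"op": "move_arm", "data": {
  "offset": [
    [0,0.0004,0],
    [0,0.0008,0],
    [0,0.0012,0],
    [0,0.0016,0],
    [0,0.002,0],
    [0,0.002,0]
  ],
  "spin": [0,0,0,0,0,0]
}}

```text
t: 13.5
eef_pos: [0.6147, 0.2343, 0.1145]
orientation: [[0.943, -0.001, -0.333], [0.333, -0.001, 0.943], [-0.001, -1.0, -0.001]]
ft_force: [-13.4, -6.2, 20.1]
finger_gap: 0.0558
```

```bash
python3 - <<'E'
from bench import *
from h import *
s=observe(); print(s["t"],s["eef_pos"],s["finger_gap"],s["ft_force"],s["moment"]); to(s,[.6162,.2345,.1146],19.4)
d=snapshot("wrist"); np.savez("pics/wj.npz",**d)
cv2.imwrite("pics/wj.png",cv2.cvtColor(cv2.resize(d["frame"],None,fx=1.5,fy=1.5),cv2.COLOR_RGB2BGR))
P=cloud(d)
m=(abs(P[...,0]-.63)<.12)&(abs(P[...,1]-.26)<.1)&(P[...,2]>.125)&(P[...,2]<.16)
m[235:]=False
q=P[m];A=np.c_[q[:,:2]-[.615,.234],np.ones(len(q))];r=np.linalg.lstsq(A,q[:,2],rcond=None)[0];print(len(q),r,np.median(q[:,2]))
E
```

```text
13.5 [0.61473527 0.23430709 0.11448941] 0.05581416041318676 [-13.42964833  -6.18507691  20.06477591] [-1.48881358  3.09090146 -0.06149438]
offset [ 0.0014 -0.0001 -0.0003] yaw 19.43 spin 0.0005 tilt [-0.001  -1.     -0.0011]
8851 [-0.01280321  0.0290481   0.14145501] 0.14474901359861497
```

View pics/wj.png

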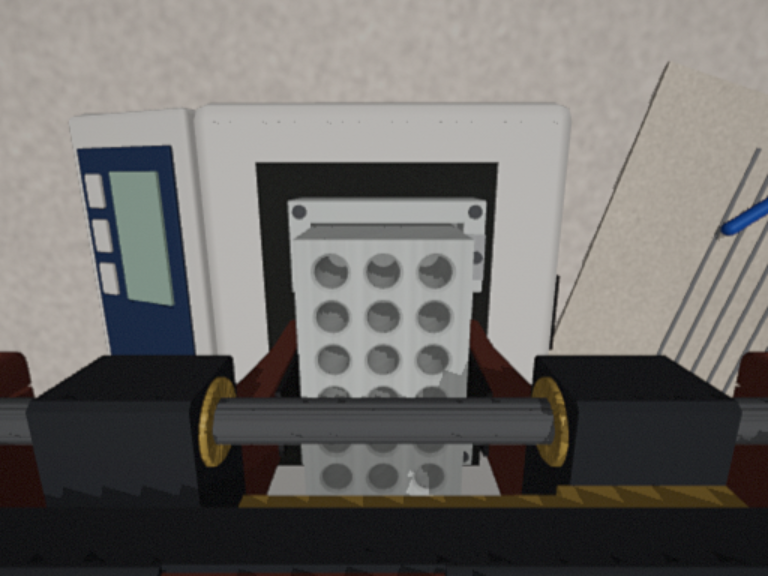

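Emit:
{"op": "move_arm", "data": {
  "offset": [
    [-0.0005,-0.001,0],
    [-0.001,-0.0022,0],
    [-0.001,-0.0026,0],
    [-0.001,-0.0026,0]
  ],
  "spin": [0,0,0,0]
}}

```text
t: 13.95
eef_pos: [0.6147, 0.2343, 0.1147]
orientation: [[0.943, 0.0, -0.333], [0.333, 0.0, 0.943], [0.0, -1.0, 0.0]]
ft_force: [-4.8, -1.4, 2.8]
finger_gap: 0.0559
```

Emit:
{"op": "move_arm", "data": {
  "offset": [
    [0,0,0],
    [0,0,0],
    [0,0,0]
  ],
  "spin": [0,0,0],
  "force": 10
}}

```text
t: 14.25
eef_pos: [0.6147, 0.2342, 0.1146]
orientation: [[0.943, -0.0, -0.333], [0.333, 0.0, 0.943], [-0.0, -1.0, 0.0]]
ft_force: [-5.0, -1.6, 3.4]
finger_gap: 0.0561
```

Emit:
{"op": "move_arm", "data": {
  "offset": [
    [0,0,0],
    [0,0,0],
    [0,0,0],
    [0,0,0],
    [0,0,0]
  ],
  "spin": [0,0,0,0,0],
  "jaw": -0.7
}}

```text
t: 14.75
eef_pos: [0.6151, 0.2341, 0.1143]
orientation: [[0.943, 0.0, -0.333], [0.333, 0.0, 0.943], [0.0, -1.0, 0.0]]
ft_force: [0.8, -0.2, -0.6]
finger_gap: 0.0747
```

Emit:
{"op": "move_arm", "data": {
  "offset": [
    [0,-0.01,0],
    [0,-0.025,0],
    [0,-0.045,0],
    [0,-0.075,0],
    [0,-0.105,0],
    [0,-0.13,-0.015],
    [0,-0.13,-0.02],
    [0,-0.13,-0.02]
  ],
  "spin": [0,0,0,0,0,0,0,0]
}}

```text
t: 15.55
eef_pos: [0.6222, 0.2142, 0.2456]
orientation: [[0.944, 0.002, -0.331], [0.331, 0.0, 0.944], [0.002, -1.0, -0.001]]
ft_force: [0.5, -0.1, 0.0]
finger_gap: 0.0749
```

```bash
python3 - <<'E'
from bench import *
from h import *
s=observe(); print(s["t"],s["eef_pos"],s["finger_gap"],s["ft_force"])
for n in ("wrist","side","scene"):
    d=snapshot(n); np.savez(f"pics/{n}k.npz",**d)
    P=cloud(d); y=np.radians(19.4);ex=np.array([np.cos(y),np.sin(y)]);ey=np.array([-ex[1],ex[0]])
    w=P[...,:2]-[.6147,.2343];a=w@ex;b=w@ey
    m=(abs(a)<.035)&(abs(b)<.055)&(P[...,2]>.138)&(P[...,2]<.165)
    if n=="wrist":rect(P,m,n)
    r=np.linalg.lstsq(np.c_[a[m],b[m],np.ones(m.sum())],P[m][:,2],rcond=None)[0];print(n,m.sum(),"slope",r.round(4),np.median(P[m][:,2]), "rim", np.median(P[...,2][(abs(b)>.049)&(abs(b)<.056)&(abs(a)<.02)&(P[...,2]>.1)&(P[...,2]<.12)]),
     "deck",np.median(P[...,2][(abs(b)>.08)&(abs(b)<.095)&(abs(a)<.05)&(P[...,2]>.06)&(P[...,2]<.11)]))
    if n=="wrist":cv2.imwrite("pics/wk.png",cv2.cvtColor(cv2.resize(d["frame"],None,fx=1.5,fy=1.5),cv2.COLOR_RGB2BGR))
    else: 
        u,v={"scene":(270,257),"side":(195,245)}[n]
        cv2.imwrite(f"pics/{n}k.png",cv2.cvtColor(cv2.resize(d["frame"][v-60:v+60,u-60:u+70],None,fx=4.5,fy=4.5,interpolation=cv2.INTER_CUBIC),cv2.COLOR_RGB2BGR))
E
```

```text
15.55 [0.62222343 0.21423263 0.24563076] 0.07494098468292107 [ 0.46623505 -0.07700707  0.0382227 ]
wrist n 4544 c [0.6157 0.234 ] size [0.0561 0.0954] ang 19.5 mean [0.6152 0.2354]
wrist 4544 slope [0.0009 0.005  0.1449] 0.14510467436036886 rim 0.11138705098668475 deck 0.08513423426694353
side 685 slope [ 0.0035 -0.002   0.1445] 0.14505238895882133 rim 0.11235062944126684 deck 0.08588734694552486
scene 426 slope [ 0.0023 -0.0013  0.143 ] 0.14314240809413142 rim 0.10850609284305834 deck 0.08287212318463244
```

View pics/wk.png

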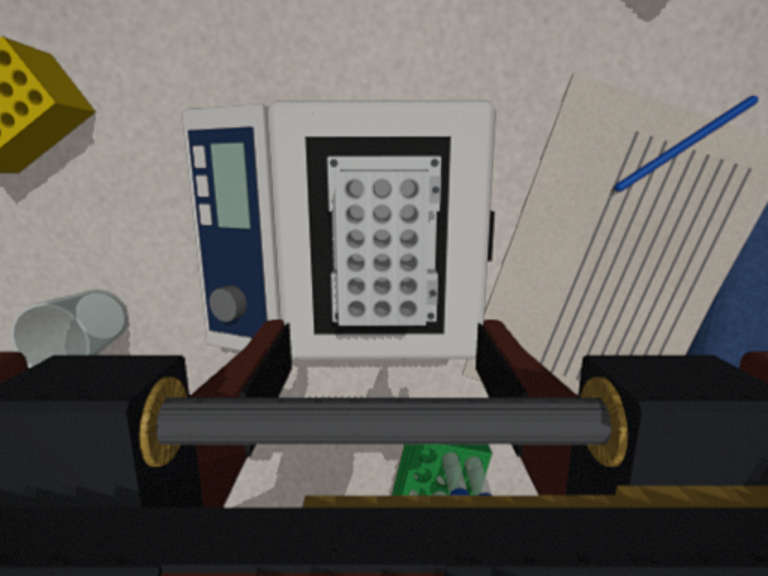

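View pics/sidek.png

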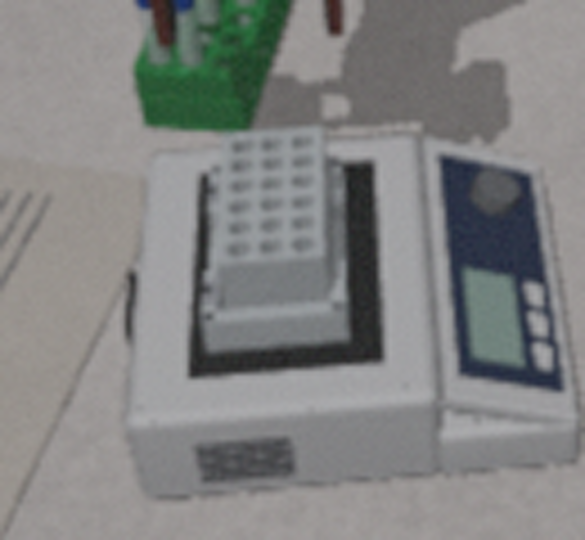

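```bash
python3 -c "
from bench import *
print(job_done())"
```

```text
the job is handed in; nothing more can be done
None
```

The 18-hole block is in the shaker's nest, pressed down past the leaf springs, flat and fully home. I let go, backed the gripper off upward and handed the job in at about 15.7 s of the 61 s allowed.

I found the nest's offset with the wrist camera and took the block across its 56 mm width. I lowered it slowly by feel, and the springs pushed it about 1.4 mm towards the -x wall. It reached the floor when the tool tip was at about 0.1145 m. There I pressed up to about 20 N, and it moved no more than 0.1 mm further.

Checks after release:
- **Height:** the wrist camera puts the block's top at 0.1451 m, which is 33.7 mm above the rim (34 mm expected when home). The side and scene cameras differ by 1–2 mm in absolute height, and their top-to-rim figures are 32.7 and 34.6 mm; that is within their calibration and noise.
- **Flatness and angle:** the top tilts by no more than 0.005 rad, and the block is turned 19.5° against the shaker's 19.4°.
- **Contact:** the force on the tool reads close to zero, so nothing is touching.
- **Other items:** I touched nothing else, and the final pictures show no change around the shaker. I did not measure every item on the bench again.

No check failed.

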